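Open the cooper's quick clamp

TASK

Open the quick clamp on the bench all the way, so that the next barrel head will fit in it: with the fingertips press the orange ratchet release down, and while keeping it down push the sliding jaw back along its bar, away from the fixed jaw, until it is home against the end stop. Then let go of the release so that it springs up and locks, and move the hand clear. Do not grip the jaw, and leave the barrel head, mallet, glue bottle and chisel lying where they are.

Things in the scene. Friction and masses are not known exactly. Their poses are not given: they have to be found in the camera images.
- clamp: Quick clamp on a plywood board 360 x 150 x 18 mm, fast to the bench. Origin: on the bench, under the steel bar (30 mm wide, top 40 mm high). x: along the bar, the way the jaw opens; z up. Board x -210 to 150 mm. Fixed jaw: black block x -205 to -169, 80 wide, top at 70 mm. End stop: black block x 118 to 138, top at 54 mm. All symmetrical about y = 0.
- jaw (a joint): How far the black sliding jaw stands along the clamp's x: 0 = nearest the fixed jaw, 0.150 m = against the end stop; 0.01 to 0.06 at the start. With the release pressed it slides against about 2 N of friction (more when fast) and stays where left; with the release up its teeth, 6 mm apart, lock it both ways with 2 mm of play.
- release (a joint): How far the orange release is pressed straight down: 0 = up (locked), 0.008 m = fully down. A spring pushes it up with about 5 N at the top and 8 N fully down. The ratchet lets the jaw slide only while it is pressed 4 mm or more; it rises and locks when let go.
- release_top (a point): Middle of the top face of the orange release, a flat pad 44 mm (along the bar) x 50 mm (across) on the sliding jaw; 64 mm above the bench when up, 56 mm fully down. It rides with the jaw and sinks when pressed. Axes as the clamp's. On its fixed-jaw side nothing of the jaw is higher than 50 mm.
- push_plate (a point): Middle of the top edge of the jaw's black upright push plate, 92 mm above the bench; 12 mm thick along the bar, 80 mm wide. It stands behind the release on the end-stop side; its flat face is 24 mm from the middle of the release. A fingertip standing on the release pushes the jaw by this face. Axes as the clamp's.
- barrel_head: Bystander: loose round oak barrel head lying flat beside the clamp, 180 mm across, 18 mm thick. Origin: middle of its underside.
- mallet: Bystander: loose wooden mallet lying beside the clamp. Head 60 (along x) x 100 x 60 mm high with its underside's middle at the origin, round handle 26 mm thick, running along -x to 210 mm from the origin.
- glue_bottle: Bystander: loose white bottle with an orange cap, 56 mm across, 130 mm high, standing beyond the fixed jaw. Origin: middle of its underside.
- chisel: Bystander: loose chisel lying beside the clamp. Round wooden handle 28 mm thick along -x to 120 mm from the origin, steel blade along +x to 128 mm. Origin: under the ferrule, on the bench.

How it is judged:
On the way, in this order (a step that is already met when the one before it is completed fails the run):
1. the release is pressed by the fingers (at least 3 mm down) before the jaw has moved from its place (value of joint release above 0.003 m and contact force between the fingers and jaw above 0.5 N and distance of push_plate from where it was at the start of the episode below 0.006 m), for 0.05 s.
2. the jaw is pushed past 100 mm with the release kept down (value of joint jaw above 0.1 m and value of joint release above 0.0015 m), for 0.02 s.
At the end, for the whole second after the job is handed in: The jaw stands within 5 mm of its end stop, the release is up again (within 1 mm), and the barrel head, mallet, glue bottle and chisel lie at rest within 20 mm of where they were, the bottle upright (value of joint jaw above 0.145 m and value of joint release below 0.001 m and distance of each of barrel_head, mallet, glue_bottle, chisel from where it was at the start of the episode below 0.02 m and linear speed of each of barrel_head, mallet, glue_bottle, chisel below 0.02 m/s and angle between glue_bottle's own z axis and vertical below 0.2 rad); the robot touches nothing.
It fails at once if the barrel head, mallet, glue bottle or chisel is moved more than 20 mm (distance of any of barrel_head, mallet, glue_bottle, chisel from where it was at the start of the episode above 0.02 m).
It fails at once if the barrel head, mallet, glue bottle or chisel is lifted (height (world z) of any of barrel_head, mallet, glue_bottle, chisel above 0.012 m).
It fails at once if the push plate is taken between the fingers (x of the grasp point in the frame of push_plate between -0.005 and 0.005 m and y of the grasp point in the frame of push_plate between -0.04 and 0.04 m and z of the grasp point in the frame of push_plate below 0 m).
It also fails if it takes over 40 s, if anything falls off the work surface, if the arm or the gripper's body presses on something with over 40 N, if the wrist force passes 120 N, or if a joint passes its speed limit or range.

ROBOT

A 6-joint arm with a two-finger parallel gripper is mounted at the origin on the work surface. World frame = base frame: x ahead of the robot, y to its left, z up, the work surface at z = 0. Lengths are in m, angles in rad, forces in N, time in s.
With the tool pointing down it reaches from about 0.35 to 0.775 m from the base axis. Payload 5.5 kg.
Tool frame: the origin (TCP) lies at the very end of the fingers, on their centre line; the grasp point (between the pads) lies 19 mm behind it; z points along the fingers, y is the line along which they close (so a half turn about z gives the same grasp; the last joint's range is limited). The gripper opens to 85 mm and grips with 20 to 120 N. Pads are 22 mm wide; open, the fingers measure 114 mm over their backs; the gripper's body (76 mm by 85 mm) begins 54 mm behind the grasp point. The pads swing forward as they close: fully open they stand 13 mm farther back than shut.
Start: joints at [-1.316, 0.313, 0.046, 1.304, 0, 1.431], TCP at [0.221, -0.531, 0.195] pointing down, gripper open.
Joint ranges: [-2.76, 2.76], [-0.86, 1.69], [-1.03, 1.26], [-2.2, 2.34], [-1.47, 1.5], [-3.14, 3.14]. Speed limits (rad/s): [2.57, 2.57, 3.14, 3.14, 3.14, 3.14].

INTERFACE

Orientations are given as a unit quaternion [w, x, y, z].
In Python, from workcell import env, cams, ticket, spotter gives the robot as it stands.
- The arm moves only by the tool jog_arm, never from a script. Its argument "increments" is a list that holds one entry, the list of rows, each a list of 7 numbers: the shift along the tool's x, y, z in units of 0.25 m (1.0 is 0.25 m), then the turn, a rotation vector about the tool's x, y, z in units of 180 degrees (1.0 is 180 degrees), then the closure in counts, from 0 (fully open) to 255 (shut). A call has 1 to 20 rows; each row shifts and turns the commanded pose from where the row before left it, along the tool's axes as they then stand; what a row does not reach is not made up. A row lasts 1/10 s, in which the tool goes at most 50 mm and 8.59 degrees, less where a joint would pass 70% of its speed; a pose out of reach is approached as far as the arm can. A call with a number of a shift or a turn outside -1 to 1 is refused whole. A call with a gripper value outside its range is refused whole. The fingers move at their own pace and stop on an object; "force" is the grip in N (left out, the last holds). Time passes only in rows, so rows that do not move let the fingers close. It gives the time, the measured TCP pose, the force, the opening and the grip force at its end, in the units of the state.
- env.get_state(): the state, without advancing time (a new reading comes with each control period).
- cams.read_camera(name): name is "scene" or "top" or "wrist"; returns a dict with "pixels" (480x640x3 uint8, red, green, blue), "fx", "fy", "cx", "cy" (pixels), "xyz" and "attitude" of the camera in the world; the wrist camera has in their place "mount" (4x4, takes a point from camera to tool coordinates, whose origin is the TCP and whose axes are the flange's). Camera axes: x right, y down, z forward; pixel columns grow to the right and rows downward; lengths in m; the calibration is good to about 2 mm. The wrist camera is an equidistant fisheye: a pixel r from the principal point sees the ray r / f radians off the axis. A picture is of the moment at which its call begins: read the wrist's pose just before it. There is no depth.
- ticket.hand_in(): hands the job in; it is judged then, once.
Trained networks look in the newest picture that a camera, given by its name, has taken for a name from the list of things; names that differ only in an ending like _2 or _b are one class to them, and where a whole thing is asked for, a point or a joint stands for the part that bears it (a point fixed in the world has none). Each returns a list of dicts, best first, with "conf" (0 to 1); they miss things now and then, are a little off and sometimes report something else, mostly with a low value. They report only what shows in the picture. A call takes as long as a camera call.
- spotter.find_in(target, camera): "uv" ([column, row] in pixels, amid what is visible of it).
- spotter.cut_out(target, camera): "region" (480x640 bool, what is visible of it) and "uv" ([column, row] in pixels, amid what is visible of it).
- spotter.landmark_of(target, camera): "uv" ([column, row] in pixels: a listed point, or the origin of a listed thing).
The state is a dict: "clock": time; "joint_pos": joint angles; "qvel": joint speeds; "tau": joint torques, N m; "tcp_pos": TCP position; "orientation": TCP orientation; "wrist_force": force on the tool from outside, world axes, zero at the start; "ft_torque": the same for the moment, N m; "finger_gap": finger opening in m; "grip_force": force on a finger pad.
Only numpy, scipy, OpenCV 4.12 (cv2) and the standard library are available. Lean on these libraries where they do the work, as an engineer would, in place of code of your own. Each camera call takes 0.05 s, during which the arm holds its last target. There are 200 camera calls.

## Working session

There is one attempt and no reset: what is moved stays moved. The work goes in short steps, Python scripts to look and compute and a tool call to move; the robot and the scene stay as the last step left them, time stands still between calls to the robot, and variables do not carry over. Pictures are saved under pics/ and viewed, at most 10 in all, crops included, and the job is handed in when it is done.

Besides the shell and the picture viewer there is one more tool, called after "Request:" in YAML: its name, and indented under it one key for each argument. jog_arm: Moves the arm, as the interface text tells. Shifts and turns lie within -1 to 1; 1 stands for 0.25 m of shift or 180 degrees of turn. Its arguments: {"type":"object","properties":{"increments":{"type":"array"},"force":{"type":"number"}},"required":["increments"]}

```bash
mkdir -p pics
cat > h.py <<'E'
import numpy as np, cv2
from scipy.spatial.transform import Rotation as R
from workcell import env, cams, ticket, spotter
def rot(a):
    a=np.array(a,float)
    return a if a.shape==(3,3) else R.from_quat(a[[1,2,3,0]]).as_matrix()
def ray(c,uv,z):
    A=rot(c['attitude']);d=A@np.array([(uv[0]-c['cx'])/c['fx'],(uv[1]-c['cy'])/c['fy'],1])
    o=np.array(c['xyz']);return o+d*(z-o[2])/d[2]
E
python3 - <<'E'
from h import *
s=env.get_state();print(s)
for n in ['top','scene']:
    c=cams.read_camera(n);print(n,c['xyz'],c['attitude'],c['fx'])
    cv2.imwrite(f'pics/{n}.png',c['pixels'][...,::-1])
    for t,z in [('clamp',0),('release_top',.064),('push_plate',.092),('barrel_head',0),('mallet',0),('glue_bottle',0),('chisel',0)]:
        print(t,[(np.round(r['uv']),round(r['conf'],2),ray(c,r['uv'],z).round(3)) for r in spotter.landmark_of(t,n)[:2]])
E
```

```text
{'clock': 0.0, 'joint_pos': array([-1.31559347e+00,  3.14034498e-01,  4.49594308e-02,  1.30359569e+00,
        8.08780757e-06,  1.43119982e+00]), 'qvel': array([-5.28933717e-05, -5.42467586e-04,  3.43759628e-04, -1.87140505e-03,
        8.89671011e-04, -8.40594983e-04]), 'tau': array([-2.51568226e-04, -4.80630004e+01,  2.98530400e+01,  1.92724908e-02,
       -2.28335853e-04,  2.54429096e-06]), 'tcp_pos': array([ 0.22100452, -0.53019739,  0.19438155]), 'orientation': array([-9.35881811e-04,  9.80579438e-01,  1.96120086e-01, -5.01066033e-05]), 'wrist_force': array([ 0.29755299,  0.18962565, -0.38081352]), 'ft_torque': array([-0.00623832, -0.0011414 ,  0.03548683]), 'grip_force': 0.0, 'finger_gap': 0.08510423613109998}
top [ 0.38390666 -0.01777009  1.0095437 ] [-0.08542637  0.75350343 -0.64809805  0.07002735] 460.07316405092826
clamp [(array([338., 249.]), 0.64, array([ 0.586, -0.023,  0.   ]))]
release_top [(array([375., 260.]), 0.92, array([ 0.561, -0.102,  0.064]))]
push_plate [(array([357., 249.]), 0.63, array([ 0.574, -0.061,  0.092]))]
barrel_head [(array([394., 188.]), 0.82, arra
[... 390 characters left out ...]
y([ 0.585, -0.028,  0.   ]))]
release_top [(array([276., 260.]), 0.75, array([ 0.557, -0.089,  0.064]))]
push_plate [(array([288., 250.]), 0.76, array([ 0.565, -0.065,  0.092])), (array([316., 360.]), 0.26, array([ 0.779, -0.148,  0.092]))]
barrel_head [(array([317., 355.]), 0.94, array([ 0.747, -0.124,  0.   ])), (array([419., 296.]), 0.3, array([0.764, 0.118, 0.   ]))]
mallet [(array([291., 204.]), 0.96, array([0.427, 0.029, 0.   ])), (array([420., 300.]), 0.71, array([0.772, 0.114, 0.   ]))]
glue_bottle [(array([184., 326.]), 0.96, array([ 0.544, -0.305,  0.   ])), (array([422., 297.]), 0.22, array([0.771, 0.121, 0.   ]))]
chisel [(array([421., 298.]), 0.67, array([0.771, 0.119, 0.   ]))]
```

View pics/top.png

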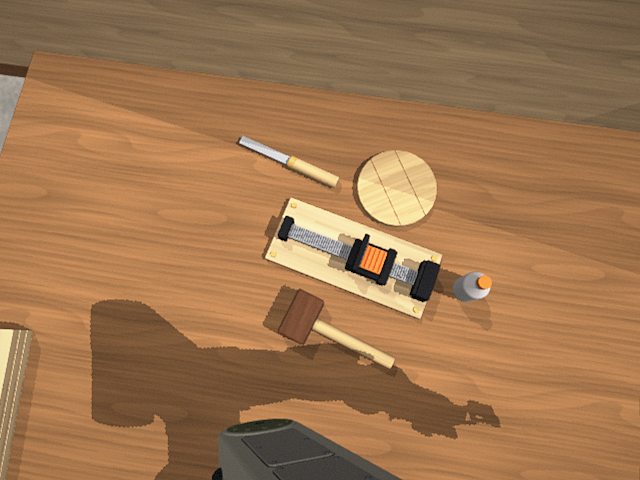

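Run:
```python
from h import *
for n in ['top','scene']:
    c=cams.read_camera(n)
    for t,z in [('release_top',.064),('push_plate',.09),('clamp',.018)]:
        for r in spotter.cut_out(t,n)[:1]:
            m=r['region'].astype(np.uint8);b=cv2.minAreaRect(cv2.findNonZero(m))
            print(n,t,m.sum(),np.round(r['uv']),b,[ray(c,p,z)[:2].round(3).tolist() for p in cv2.boxPoints(b)])
    im=c['pixels'];hsv=cv2.cvtColor(im,cv2.COLOR_RGB2HSV)
    m=cv2.inRange(hsv,(5,180,150),(18,255,255))
    k,l,st,ce=cv2.connectedComponentsWithStats(m)
    for i in range(1,k):
        if st[i,4]>60: print(n,'orange',st[i],ce[i],ray(c,ce[i],.064).round(4))
```

```text
top release_top 506 [375. 260.] ((373.5316467285156, 259.0113220214844), (21.59279441833496, 24.01441764831543), 19.653823852539062) [[0.543, -0.071], [0.593, -0.081], [0.584, -0.125], [0.534, -0.114]]
top push_plate 1649 [371. 259.] ((371.9780578613281, 257.7975158691406), (47.702789306640625, 41.6962890625), 24.775144577026367) [[0.533, -0.034], [0.617, -0.059], [0.588, -0.151], [0.506, -0.125]]
top clamp 11349 [356. 256.] ((354.527587890625, 257.31024169921875), (167.58485412597656, 69.79801177978516), 20.376434326171875) [[0.532, 0.134], [0.688, 0.107], [0.607, -0.255], [0.459, -0.217]]
top orange [360 245  27  29 442] [373.29638009 259.25339367] [ 0.563  -0.0976  0.064 ]
top orange [478 276  14  13 126] [484.26190476 281.8015873 ] [ 0.5503 -0.3291  0.064 ]
scene release_top 509 [273. 266.] ((275.10345458984375, 265.7585754394531), (23.397613525390625, 22.654830932617188), 68.1985855102539) [[0.537, -0.114], [0.546, -0.069], [0.597, -0.082], [0.588, -0.126]]
scene push_plate 1810 [280. 268.] ((276.1915588378906, 265.5906066894531), (47.8072624206543, 48.92369842529297), 66.50143432617188) [[0.522, -0.138], [0.536, -0.042], [0.638, -0.066], [0.623, -0.158]]
scene clamp 11908 [296. 271.] ((295.1487121582031, 269.3647155761719), (72.4267349243164, 177.9071502685547), 69.24592590332031) [[0.456, -0.217], [0.532, 0.158], [0.695, 0.099], [0.615, -0.249]]
```

View pics/scene.png

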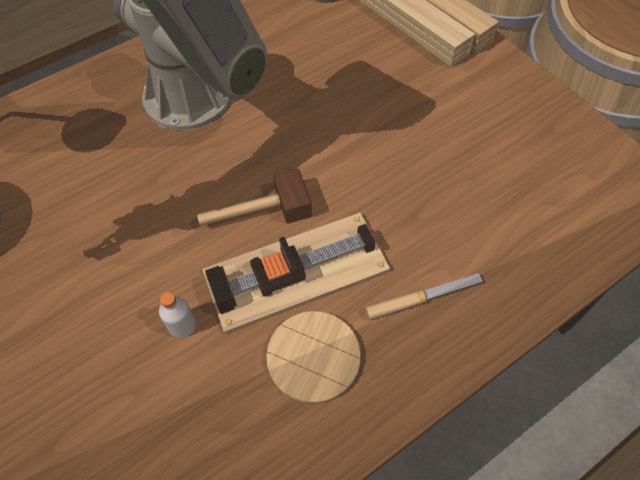

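The top view shows the orange release at (373,259), the plate on its left, the end stop at (287,229) and the bottle at (472,288). The scene view agrees, with the release at (275,266). The release is at about (0.563, -0.098), and clamp x has a yaw of about 78°. I'll move above it with the fingers shut.

Request:
jog_arm:
  increments:
    - [[0.1474,-0.0812,0,0,0,0,255],[0.1474,-0.0812,0,0,0,0,255],[0.1474,-0.0812,0,0,0,0,255],[0.1474,-0.0812,0,0,0,0,255],[0.1474,-0.0812,0,0,0,0,255],[0.1474,-0.0812,0,0,0,0,255],[0.1474,-0.0812,0,0,0,0,255],[0.1474,-0.0812,0,0,0,0,255],[0.1474,-0.0812,0,0,0,0,255],[0.1474,-0.0812,0,0,0,0,255],[0.1474,-0.0812,0,0,0,0,255],[0.1474,-0.0812,0,0,0,0,255],[0.1474,-0.0812,0,0,0,0,255],[0,0,0,0,0,-0.0438,255],[0,0,0,0,0,-0.0438,255],[0,0,0,0,0,-0.0438,255],[0,0,0,0,0,-0.0438,255],[0,0,0,0,0,-0.0438,255],[0,0,0,0,0,-0.0438,255],[0,0,0,0,0,-0.0438,255]]

```text
clock: 3.2
tcp_pos: [0.5619, -0.1029, 0.1953]
orientation: [0.0, 0.776, 0.63, -0.0]
wrist_force: [-0.8, 0.7, -0.5]
finger_gap: -0.0
grip_force: 0.0
```

Run:
```python
from h import *
s=env.get_state();print(s['tcp_pos'],s['orientation'],s['joint_pos'].round(2),s['finger_gap'],s['wrist_force'])
T=rot(s['orientation']);print(T.round(3))
c=cams.read_camera('wrist');M=np.array(c['mount']);print(M.round(3))
cv2.imwrite('pics/w1.png',c['pixels'][...,::-1])
def wray(uv,z):
    p=(np.array(uv)-[c['cx'],c['cy']]);r=np.hypot(*p);th=r/c['fx'];d=np.r_[p/r*np.sin(th),np.cos(th)]
    d=T@M[:3,:3]@d;o=s['tcp_pos']+T@M[:3,3];return o+d*(z-o[2])/d[2]
for t,z in [('release_top',.064),('push_plate',.092),('clamp',0)]:
    for r in spotter.landmark_of(t,'wrist')[:1]:
        w=wray(r['uv'],z);print(t,r['uv'],r['conf'],w.round(4),'tool:',(T.T@(w-s['tcp_pos'])).round(4))
for r in spotter.cut_out('clamp','wrist')[:1]:
    b=cv2.minAreaRect(cv2.findNonZero(r['region'].astype(np.uint8)));print([wray(p,.018)[:2].round(3).tolist() for p in cv2.boxPoints(b)])
```

```text
[ 0.56187778 -0.10294599  0.19528429] [ 5.79766917e-05  7.76397003e-01  6.30244151e-01 -1.90945423e-05] [-0.32  0.31  0.04  1.3  -0.    1.46] -1.993056769605076e-05 [-0.75733457  0.72603418 -0.50636022]
[[ 0.206  0.979  0.   ]
 [ 0.979 -0.206 -0.   ]
 [-0.     0.    -1.   ]]
[[-0.    -0.962 -0.273  0.069]
 [ 1.     0.    -0.002 -0.   ]
 [ 0.002 -0.273  0.962 -0.178]
 [ 0.     0.     0.     1.   ]]
release_top [322.7, 214.5] 0.63 [ 0.5648 -0.0992  0.064 ] tool: [0.0042 0.0021 0.1313]
push_plate [319.0, 185.2] 0.73 [ 0.5677 -0.0706  0.092 ] tool: [ 0.0329 -0.001   0.1033]
clamp [323.5, 125.3] 0.57 [ 0.5818 -0.0238  0.    ] tool: [0.0816 0.0033 0.1953]
[[0.452, -0.216], [0.533, 0.118], [0.683, 0.087], [0.623, -0.252]]
```

View pics/w1.png

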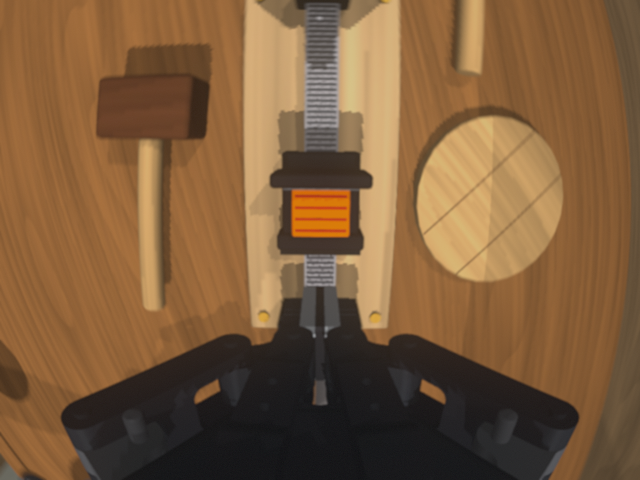

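The wrist view shows the hand aligned with the bar, the release at (321,214) and the plate above it at (320,180). The release middle is about 4 mm ahead of the TCP. I'll go down, then press gently.

Request:
jog_arm:
  increments:
    - [[0.006,0.002,0.1,0,0,0,255],[0.006,0.002,0.1,0,0,0,255],[0,0,0.1,0,0,0,255],[0,0,0.1,0,0,0,255],[0,0,0.08,0,0,0,255],[0,0,0.012,0,0,0,255],[0,0,0.012,0,0,0,255],[0,0,0.012,0,0,0,255],[0,0,0.012,0,0,0,255],[0,0,0.008,0,0,0,255],[0,0,0,0,0,0,255],[0,0,0,0,0,0,255]]

```text
clock: 4.65
tcp_pos: [0.5636, -0.1003, 0.0616]
orientation: [0.0, 0.778, 0.628, 0.0]
wrist_force: [-0.1, -1.0, -0.5]
finger_gap: 0.0001
grip_force: 0.0
```

Request:
jog_arm:
  increments:
    - [[0,0,0.008,0,0,0,255],[0,0,0.008,0,0,0,255],[0,0,0,0,0,0,255]]

```text
clock: 4.95
tcp_pos: [0.5632, -0.1002, 0.0569]
orientation: [-0.0, 0.778, 0.628, -0.0]
wrist_force: [-0.2, 0.7, -0.8]
finger_gap: 0.0
grip_force: 0.0
```

Run:
```python
from h import *
s=env.get_state();print(s['tcp_pos'],s['wrist_force'],s['ft_torque'],s['finger_gap'])
c=cams.read_camera('wrist');cv2.imwrite('pics/w2.png',c['pixels'][...,::-1])
```

```text
[ 0.56320503 -0.10016357  0.05692708] [-0.1825781   0.71990888 -0.77874006] [-0.01238838 -0.03260746  0.01662801] 1.4615195417836941e-05
```

View pics/w2.png

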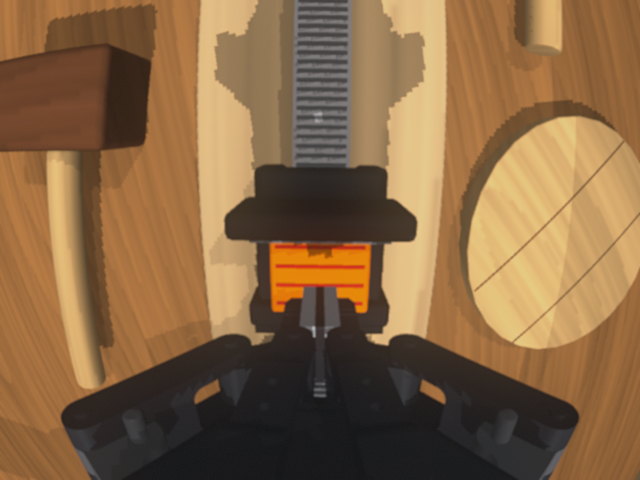

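The tip shows at (318,290) over the pad (rows 243–312), with its shadow ahead of it, and there's no contact force yet. I'll go lower in small steps.

Request:
jog_arm:
  increments:
    - [[0,0,0.008,0,0,0,255],[0,0,0,0,0,0,255]]

```text
clock: 5.2
tcp_pos: [0.5633, -0.1002, 0.055]
orientation: [-0.0, 0.778, 0.628, -0.0]
wrist_force: [0.6, 0.7, -0.7]
finger_gap: -0.0002
grip_force: 0.0
```

Run:
```python
from h import *
s=env.get_state();print(s['tcp_pos'],s['wrist_force'])
c=cams.read_camera('wrist');M=np.array(c['mount']);Mi=np.linalg.inv(M)
def proj(p):
    q=(Mi@np.r_[p,1])[:3];th=np.arctan2(np.hypot(q[0],q[1]),q[2]);u=q[:2]/np.hypot(q[0],q[1])*th*c['fx'];return (u+[c['cx'],c['cy']]).round(1)
for p in [(0,0,0),(.011,0,0),(-.011,0,0),(0,.01,0),(.022,0,0),(-.022,0,0)]: print(p,proj(p))
for t in ['release_top','push_plate']: print(t,[(r['uv'],r['conf']) for r in spotter.landmark_of(t,'wrist')[:1]])
cv2.imwrite('pics/w3.png',cv2.resize(c['pixels'][140:380,180:460,::-1],None,fx=2.5,fy=2.5))
t=cams.read_camera('scene')['pixels'][200:320,200:360,::-1];cv2.imwrite('pics/s3.png',cv2.resize(t,None,fx=4,fy=4,interpolation=2))
```

```text
[ 0.56331693 -0.10020983  0.05502957] [ 0.6172315   0.67037591 -0.7253669 ]
(0, 0, 0) [320.3 275.2]
(0.011, 0, 0) [320.3 254.8]
(-0.011, 0, 0) [320.3 294.7]
(0, 0.01, 0) [339.8 275.1]
(0.022, 0, 0) [320.3 233.7]
(-0.022, 0, 0) [320.3 313.4]
release_top [([319.9, 273.8], 0.91)]
push_plate [([322.4, 230.0], 0.75)]
```

View pics/w3.png

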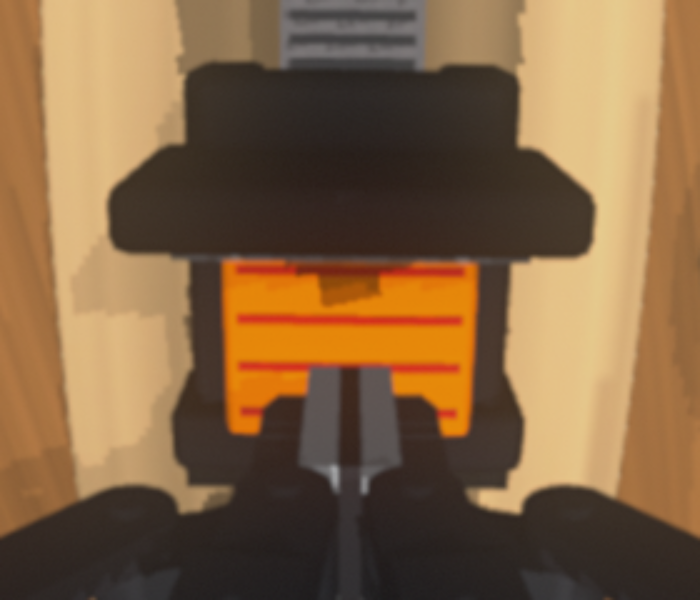

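View pics/s3.png

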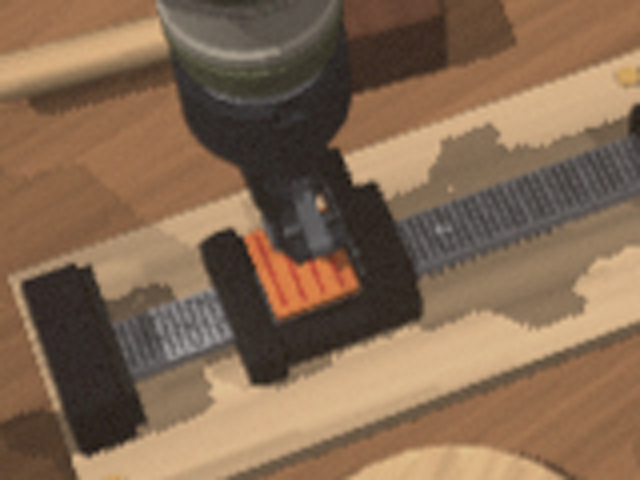

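The crops show the tip at about (320,288), still above the pad with a shadow gap. So the real tip is higher than the reading suggests, and I'll keep going down until the force rises.

Request:
jog_arm:
  increments:
    - [[0,0,0.008,0,0,0,255],[0,0,0.008,0,0,0,255],[0,0,0,0,0,0,255]]

```text
clock: 5.7
tcp_pos: [0.5632, -0.1001, 0.0509]
orientation: [-0.0, 0.778, 0.628, -0.0]
wrist_force: [-0.5, 0.1, 0.3]
finger_gap: -0.0001
grip_force: 0.0
```

Run:
```python
from h import *
s=env.get_state();p=s['tcp_pos'];print(p,s['wrist_force'],s['tau'])
c=cams.read_camera('scene');A=rot(c['attitude'])
for z in [.05,.06,.07,.08,.09]:
    q=A.T@(np.array([p[0],p[1],z])-c['xyz']);print(z,(q[:2]/q[2]*[c['fx'],c['fy']]+[c['cx'],c['cy']]).round(1))
```

```text
[ 0.56317202 -0.10014731  0.05089755] [-0.51675856  0.09868     0.31243852] [-1.12476549e-02 -4.94645119e+01  2.70681953e+01 -8.68545240e-02
 -2.23055090e-04 -1.91202685e-05]
0.05 [273.5 268.2]
0.06 [273.1 265.9]
0.07 [272.7 263.5]
0.08 [272.3 261.2]
0.09 [271.9 258.8]
```

Request:
jog_arm:
  increments:
    - [[0,0,0.008,0,0,0,255],[0,0,0.008,0,0,0,255],[0,0,0,0,0,0,255]]

```text
clock: 6.05
tcp_pos: [0.5632, -0.1002, 0.0469]
orientation: [-0.0, 0.778, 0.628, -0.0]
wrist_force: [0.4, -0.1, -0.1]
finger_gap: -0.0001
grip_force: 0.0
```

Run:
```python
from h import *
s=env.get_state();p=s['tcp_pos'];print(p,s['wrist_force'],s['tau'],s['joint_pos'])
c=cams.read_camera('wrist');cv2.imwrite('pics/w4.png',cv2.resize(c['pixels'][140:380,180:460,::-1],None,fx=2.5,fy=2.5))
```

```text
[ 0.5631681  -0.10015677  0.04688189] [ 0.44228005 -0.08708354 -0.14937633] [-1.14565529e-02 -4.95094764e+01  2.69332802e+01 -8.64780159e-02
 -2.09026207e-04 -5.04296270e-05] [-3.16303015e-01  3.93715037e-01 -2.14737589e-01  9.62999608e-01
 -3.52895560e-05  1.46730299e+00]
```

View pics/w4.png

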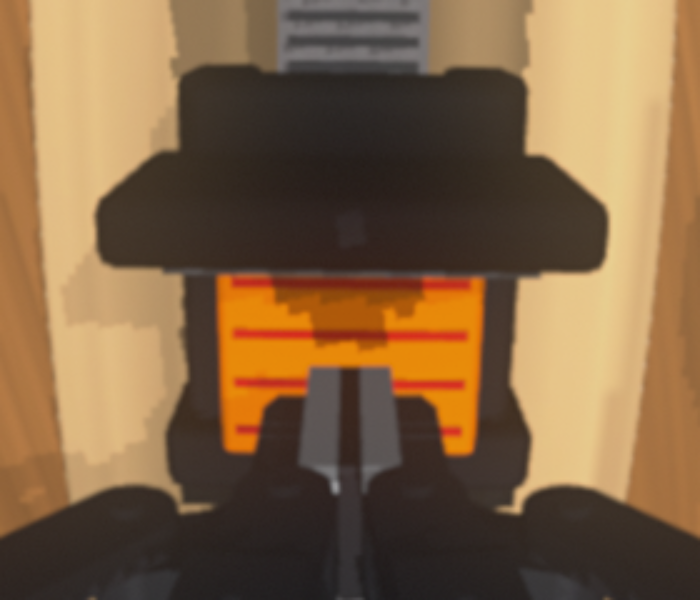

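The shadow is closing on the tip at about 5 px per mm in the crop, so contact is about 4 mm further down. The tip's front edge at crop (350,370) is near the pad's middle, so I'll shift 8 mm towards the plate and continue.

Request:
jog_arm:
  increments:
    - [[0.016,0,0,0,0,0,255],[0.016,0,0.004,0,0,0,255],[0,0,0.008,0,0,0,255],[0,0,0.004,0,0,0,255],[0,0,0.004,0,0,0,255],[0,0,0,0,0,0,255]]

```text
clock: 6.7
tcp_pos: [0.565, -0.0924, 0.042]
orientation: [-0.0, 0.778, 0.628, -0.0]
wrist_force: [-1.1, 0.4, 0.2]
finger_gap: -0.0001
grip_force: 0.0
```

Request:
jog_arm:
  increments:
    - [[0,0,0.006,0,0,0,255],[0,0,0.006,0,0,0,255],[0,0,0,0,0,0,255]]

```text
clock: 7.0
tcp_pos: [0.565, -0.0925, 0.039]
orientation: [-0.0, 0.778, 0.628, -0.0]
wrist_force: [0.5, 0.4, 0.0]
finger_gap: 0.0
grip_force: 0.0
```

Run:
```python
from h import *
s=env.get_state();p=s['tcp_pos'];print(p,s['wrist_force'],s['tau'],s['joint_pos'])
c=cams.read_camera('wrist');a=cv2.resize(c['pixels'][150:350,220:420,::-1],None,fx=2,fy=2)
t=cams.read_camera('scene')['pixels'][210:310,210:310,::-1];t=cv2.resize(t,(400,400),interpolation=2)
cv2.imwrite('pics/w5.png',np.hstack([a,t]))
```

```text
[ 0.56500624 -0.09245176  0.03902962] [0.54277284 0.35424796 0.00238531] [-7.18169889e-03 -4.96627057e+01  2.66647267e+01 -6.54094806e-02
 -2.05309384e-04 -2.85908692e-05] [-3.02339846e-01  4.01362459e-01 -2.24343066e-01  9.45385633e-01
 -7.46097413e-05  1.48136446e+00]
```

View pics/w5.png

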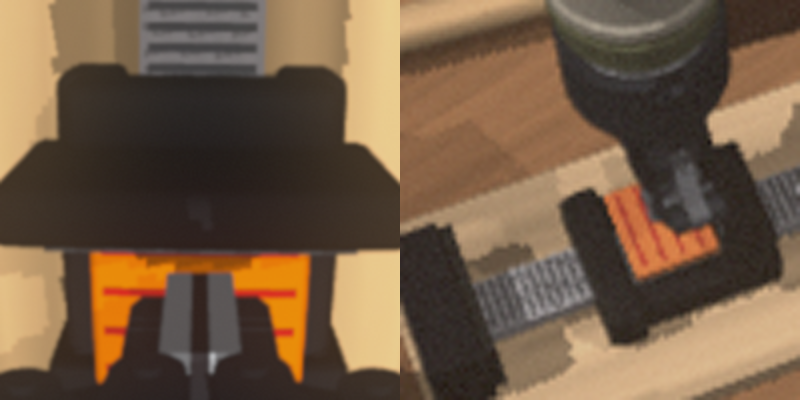

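The left crop shows the tip at (200,273) just short of the plate, with its shadow meeting it at (200,262). Contact is close. I'll step down in 1 mm rows.

Request:
jog_arm:
  increments:
    - [[0,0,0.004,0,0,0,255],[0,0,0.004,0,0,0,255],[0,0,0.004,0,0,0,255],[0,0,0,0,0,0,255]]

```text
clock: 7.5
tcp_pos: [0.565, -0.0924, 0.0361]
orientation: [-0.0, 0.778, 0.628, -0.0]
wrist_force: [-0.5, 0.6, -0.1]
finger_gap: -0.0001
grip_force: 0.0
```

Request:
jog_arm:
  increments:
    - [[0,0,0.004,0,0,0,255],[0,0,0.004,0,0,0,255],[0,0,0.004,0,0,0,255],[0,0,0,0,0,0,255]]

```text
clock: 7.9
tcp_pos: [0.565, -0.0924, 0.0331]
orientation: [-0.0, 0.778, 0.628, -0.0]
wrist_force: [-0.3, -0.3, 0.4]
finger_gap: 0.0002
grip_force: 0.0
```

Run:
```python
from h import *
s=env.get_state();T=rot(s['orientation']);p=s['tcp_pos']
c=cams.read_camera('wrist');M=np.array(c['mount']);f=c['fx']
def wr(uv,p):
    q=np.array(uv)-[c['cx'],c['cy']];r=np.hypot(*q);th=r/f
    return p+T@M[:3,3],T@M[:3,:3]@np.r_[q/r*np.sin(th),np.cos(th)]
S=cams.read_camera('scene')
def sr(uv):
    d=rot(S['attitude'])@np.array([(uv[0]-S['cx'])/S['fx'],(uv[1]-S['cy'])/S['fy'],1]);return np.array(S['xyz']),d/np.linalg.norm(d)
P=np.array([.565,-.09245,.03903])
for su in [(282.5,266),(280,266),(277,265)]:
    (o1,d1),(o2,d2)=wr((320,286.5),P),sr(su)
    t=np.linalg.lstsq(np.c_[d1,-d2],o2-o1,rcond=None)[0]
    a,b=o1+t[0]*d1,o2+t[1]*d2;print(su,a.round(4),b.round(4),'tool',(T.T@((a+b)/2-P)).round(4))
a=cv2.resize(c['pixels'][150:350,220:420,::-1],(400,400));t=cv2.resize(S['pixels'][225:290,240:305,::-1],(400,400),interpolation=2)
cv2.imwrite('pics/w6.png',np.hstack([a,t]))
```

```text
(282.5, 266) [ 0.5655 -0.0894  0.0611] [ 0.5735 -0.0847  0.0585] tool [ 0.0062  0.0033 -0.0208]
(280, 266) [ 0.5652 -0.0909  0.0577] [ 0.5696 -0.0883  0.0562] tool [ 0.0033  0.0017 -0.0179]
(277, 265) [ 0.565  -0.0915  0.0562] [ 0.5643 -0.092   0.0564] tool [ 0.0006 -0.0005 -0.0173]
```

View pics/w6.png

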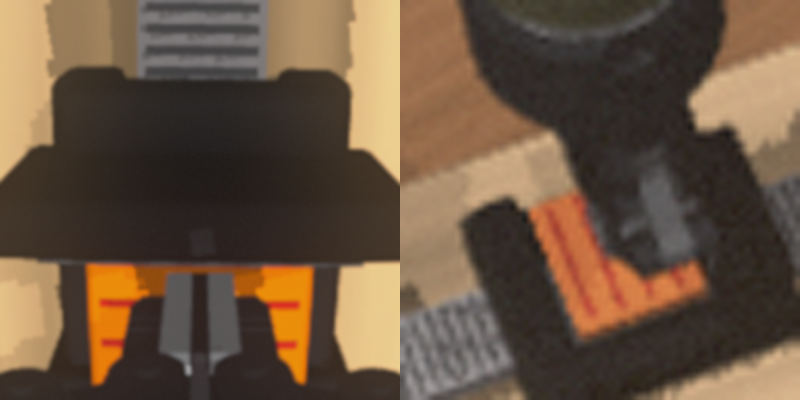

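The left crop shows the tip at (200,273), just clear of the plate's lower edge (row 262), with the shadow almost on it. Triangulation puts the real tip about 20 mm above the reported TCP. I'll continue in 1 mm steps, checking force.

Request:
jog_arm:
  increments:
    - [[0,0,0.004,0,0,0,255],[0,0,0.004,0,0,0,255],[0,0,0,0,0,0,255]]

```text
clock: 8.3
tcp_pos: [0.565, -0.0924, 0.0311]
orientation: [-0.0, 0.778, 0.628, -0.0]
wrist_force: [-0.5, 0.0, 0.0]
finger_gap: -0.0003
grip_force: 0.0
```

Request:
jog_arm:
  increments:
    - [[0,0,0.004,0,0,0,255],[0,0,0.004,0,0,0,255],[0,0,0,0,0,0,255]]

```text
clock: 8.6
tcp_pos: [0.565, -0.0924, 0.0291]
orientation: [-0.0, 0.778, 0.628, -0.0]
wrist_force: [-0.6, 0.1, -0.0]
finger_gap: 0.0003
grip_force: 0.0
```

Run:
```python
from h import *
s=env.get_state();p=s['tcp_pos'];print(p,s['wrist_force'],s['tau'])
c=cams.read_camera('wrist');M=np.array(c['mount']);f=c['fx']
def dirs(uv):
    q=np.array(uv,float)-[c['cx'],c['cy']];r=np.hypot(*q);th=r/f
    return M[:3,:3]@np.r_[q/r*np.sin(th),np.cos(th)]
def crop(n,k,x0,y0):
    im=cv2.imread(f'pics/{n}.png')
    if n=='w5' or n=='w6': im=im[:,:400]
    return im,k,x0,y0
for n,z,(im,k,x0,y0) in [('w1',.1953,crop('w1',1,0,0)),('w2',.0569,crop('w2',1,0,0)),('w3',.055,crop('w3',2.5,180,140)),('w4',.0469,crop('w4',2.5,180,140)),('w5',.039,crop('w5',2,220,150)),('w6',.0331,crop('w6',2,220,150)),('now',p[2],(c['pixels'][...,::-1].copy(),1,0,0))]:
    h=cv2.cvtColor(im,cv2.COLOR_BGR2HSV);m=cv2.inRange(h,(3,150,80),(22,255,255))
    _,l,st,_=cv2.connectedComponentsWithStats(m)
    m[:, :]=np.where(np.isin(l,[i for i in range(1,len(st)) if st[i,4]>15*k*k]),m,0)
    ys=np.where(m.any(1))[0];out=[]
    for y in range(ys[0]+int(3*k),ys[-1]-int(3*k),max(1,int(k))):
        xs=np.where(m[y])[0]
        if len(xs)<2: continue
        a,b=[dirs((x/k+x0,y/k+y0)) for x in (xs[0],xs[-1]+1)]
        w=abs(b[1]/b[2]-a[1]/a[2]);out.append(z-(M[2,3]+.05/w))
    print(n,z,len(out),ys[0]/k+y0,ys[-1]/k+y0,'pad z',np.median(out).round(4))
cv2.imwrite('pics/now.png',c['pixels'][...,::-1])
```

```text
[ 0.56504921 -0.09238559  0.02911415] [-0.6242801   0.12092215 -0.00638513] [-6.55179712e-03 -4.98225546e+01  2.63146019e+01 -4.32647229e-02
 -3.64729594e-04 -3.07607183e-05]
w1 0.1953 473 0.0 479.0 pad z 0.352
w2 0.0569 473 0.0 479.0 pad z 0.2131
w3 0.055 261 140.0 354.0 pad z 0.1707
w4 0.0469 261 140.0 354.0 pad z 0.1631
w5 0.039 61 275.5 342.0 pad z 0.0637
w6 0.0331 56 281.5 343.0 pad z 0.0635
now 0.029114150361411524 473 0.0 479.0 pad z 0.185
```

Request:
jog_arm:
  increments:
    - [[0,0,0.004,0,0,0,255],[0,0,0.004,0,0,0,255],[0,0,0,0,0,0,255]]

```text
clock: 8.95
tcp_pos: [0.5654, -0.0925, 0.0277]
orientation: [0.0, 0.778, 0.628, 0.0]
wrist_force: [-1.7, 0.1, 5.5]
finger_gap: -0.0002
grip_force: 2.4
```

```bash
cat > pz.py <<'E'
from h import *
def run():
    s=env.get_state();p=s['tcp_pos'];T=rot(s['orientation'])
    c=cams.read_camera('wrist');M=np.array(c['mount']);f=c['fx']
    im=c['pixels'][150:350,220:420];h=cv2.cvtColor(im,cv2.COLOR_RGB2HSV);m=cv2.inRange(h,(3,150,80),(22,255,255))
    m=cv2.morphologyEx(m,cv2.MORPH_OPEN,np.ones((3,3)))
    def d(x,y):
        q=np.array([x+220,y+150.])-[c['cx'],c['cy']];r=np.hypot(*q);return M[:3,:3]@np.r_[q/r*np.sin(r/f),np.cos(r/f)]
    ys=np.where(m.any(1))[0];o=[]
    for y in range(ys[0]+3,ys[-1]-3):
        xs=np.where(m[y])[0]
        if len(xs)<2: continue
        a,b=d(xs[0],y),d(xs[-1]+1,y);o.append(p[2]-M[2,3]-.05/abs(b[1]/b[2]-a[1]/a[2]))
    g=d(100,ys[-1]);zp=np.median(o);x=M[0,3]+g[0]/g[2]*(p[2]-zp-M[2,3])
    print('tcp',p.round(4),'F',s['wrist_force'].round(2),'pad z',zp.round(4),'rows',ys[0]+150,ys[-1]+150,'pad rear edge at tool x',x.round(4))
    print([(r['uv'],r['conf'],r['region'].sum()) for r in spotter.cut_out('release_top','wrist')[:1]])
    return c
if __name__=='__main__': run()
E
python3 pz.py
```

```text
tcp [ 0.5654 -0.0925  0.0277] F [-1.74  0.06  5.47] pad z 0.0628 rows 287 343 pad rear edge at tool x -0.0191
[([289.3, 302.7], 0.95, np.int64(2305))]
```

That's contact: 5.5 N, matching the spring's preload, and the pad has sunk about 1 mm. I'll press further.

Request:
jog_arm:
  increments:
    - [[0,0,0.004,0,0,0,255],[0,0,0.004,0,0,0,255],[0,0,0.004,0,0,0,255],[0,0,0,0,0,0,255]]

```text
clock: 9.45
tcp_pos: [0.5654, -0.0925, 0.0247]
orientation: [0.0, 0.778, 0.628, 0.0]
wrist_force: [-1.4, -0.2, 6.5]
finger_gap: 0.0006
grip_force: 3.0
```

```bash
python3 pz.py
```

```text
tcp [ 0.5654 -0.0925  0.0247] F [-1.42 -0.22  6.46] pad z 0.06 rows 291 343 pad rear edge at tool x -0.019
[([284.5, 308.3], 0.97, np.int64(1953))]
```

Request:
jog_arm:
  increments:
    - [[0,0,0.004,0,0,0,255],[0,0,0.004,0,0,0,255],[0,0,0,0,0,0,255]]

```text
clock: 9.85
tcp_pos: [0.5654, -0.0925, 0.0228]
orientation: [0.0, 0.778, 0.628, 0.0]
wrist_force: [-2.0, 0.6, 6.5]
finger_gap: -0.0
grip_force: 3.4
```

```bash
python3 pz.py
```

```text
tcp [ 0.5654 -0.0925  0.0228] F [-1.97  0.58  6.52] pad z 0.0581 rows 293 343 pad rear edge at tool x -0.0189
[([283.4, 308.7], 0.78, np.int64(1739))]
```

Pressed about 6 mm, and the jaw hasn't moved. Next I push along the bar.

Request:
jog_arm:
  increments:
    - [[0.012,0,0,0,0,0,255],[0.012,0,0,0,0,0,255],[0.02,0,0,0,0,0,255],[0.02,0,0,0,0,0,255],[0.02,0,0,0,0,0,255],[0.02,0,0,0,0,0,255],[0.02,0,0,0,0,0,255],[0.02,0,0,0,0,0,255]]

```text
clock: 10.75
tcp_pos: [0.5733, -0.058, 0.0231]
orientation: [0.001, 0.778, 0.628, -0.0]
wrist_force: [-2.2, -2.2, 7.1]
finger_gap: 0.0003
grip_force: 3.3
```

```bash
python3 pz.py
```

```text
tcp [ 0.5733 -0.058   0.0231] F [-2.2  -2.23  7.08] pad z 0.0584 rows 293 343 pad rear edge at tool x -0.019
[([283.4, 312.9], 0.78, np.int64(1801))]
```

The jaw is riding with the fingers against about 2 N, with the release still down. Continuing.

Request:
jog_arm:
  increments:
    - [[0.02,0,0,0,0,0,255],[0.02,0,0,0,0,0,255],[0.02,0,0,0,0,0,255],[0.02,0,0,0,0,0,255],[0.02,0,0,0,0,0,255],[0.02,0,0,0,0,0,255],[0.02,0,0,0,0,0,255],[0.02,0,0,0,0,0,255],[0.02,0,0,0,0,0,255],[0.02,0,0,0,0,0,255]]

```text
clock: 11.85
tcp_pos: [0.5844, -0.0092, 0.0233]
orientation: [0.001, 0.778, 0.628, 0.0]
wrist_force: [0.3, -2.2, 7.0]
finger_gap: -0.0002
grip_force: 3.3
```

```bash
python3 pz.py
```

```text
tcp [ 0.5844 -0.0092  0.0233] F [ 0.32 -2.18  7.03] pad z 0.0585 rows 293 343 pad rear edge at tool x -0.019
[([283.2, 310.5], 0.76, np.int64(1695))]
```

Request:
jog_arm:
  increments:
    - [[0.012,0,0,0,0,0,255],[0.012,0,0,0,0,0,255],[0.012,0,0,0,0,0,255],[0.012,0,0,0,0,0,255],[0.012,0,0,0,0,0,255],[0.012,0,0,0,0,0,255],[0,0,0,0,0,0,255]]

```text
clock: 12.65
tcp_pos: [0.5885, 0.0089, 0.0233]
orientation: [0.001, 0.778, 0.628, 0.001]
wrist_force: [0.1, -0.2, 7.7]
finger_gap: 0.0001
grip_force: 3.3
```

```bash
python3 pz.py
```

```text
tcp [0.5885 0.0089 0.0233] F [ 0.06 -0.23  7.66] pad z 0.0585 rows 293 343 pad rear edge at tool x -0.019
[([284.3, 309.1], 0.62, np.int64(1959))]
```

Request:
jog_arm:
  increments:
    - [[0.01,0,0,0,0,0,255],[0.01,0,0,0,0,0,255],[0.01,0,0,0,0,0,255],[0.01,0,0,0,0,0,255]]

```text
clock: 13.15
tcp_pos: [0.5906, 0.0182, 0.0234]
orientation: [0.002, 0.778, 0.628, 0.001]
wrist_force: [0.5, -1.1, 6.1]
finger_gap: 0.0
grip_force: 3.3
```

Request:
jog_arm:
  increments:
    - [[0.01,0,0,0,0,0,255],[0.01,0,0,0,0,0,255],[0.01,0,0,0,0,0,255],[0.01,0,0,0,0,0,255]]

```text
clock: 13.55
tcp_pos: [0.5928, 0.0279, 0.0234]
orientation: [0.002, 0.778, 0.628, 0.001]
wrist_force: [0.0, -1.8, 5.6]
finger_gap: 0.0002
grip_force: 3.3
```

```bash
python3 pz.py
```

```text
tcp [0.5928 0.0279 0.0234] F [ 0.01 -1.85  5.58] pad z 0.0585 rows 293 343 pad rear edge at tool x -0.0191
[([283.1, 309.3], 0.73, np.int64(1798))]
```

Request:
jog_arm:
  increments:
    - [[0.008,0,0,0,0,0,255],[0.008,0,0,0,0,0,255],[0.008,0,0,0,0,0,255]]

```text
clock: 13.95
tcp_pos: [0.5942, 0.0338, 0.0234]
orientation: [0.002, 0.778, 0.628, 0.001]
wrist_force: [0.7, -1.9, 6.5]
finger_gap: 0.0004
grip_force: 3.3
```

Request:
jog_arm:
  increments:
    - [[0.008,0,0,0,0,0,255],[0.008,0,0,0,0,0,255],[0.008,0,0,0,0,0,255]]

```text
clock: 14.25
tcp_pos: [0.5955, 0.0397, 0.0235]
orientation: [0.002, 0.778, 0.628, 0.001]
wrist_force: [0.6, -2.0, 6.8]
finger_gap: 0.0002
grip_force: 3.3
```

```bash
python3 pz.py
```

```text
tcp [0.5955 0.0397 0.0235] F [ 0.64 -2.02  6.81] pad z 0.0586 rows 293 343 pad rear edge at tool x -0.019
[([282.3, 311.7], 0.72, np.int64(1736))]
```

Request:
jog_arm:
  increments:
    - [[0.008,0,0,0,0,0,255],[0.008,0,0,0,0,0,255],[0.008,0,0,0,0,0,255]]

```text
clock: 14.65
tcp_pos: [0.5963, 0.0445, 0.0233]
orientation: [0.002, 0.779, 0.628, -0.0]
wrist_force: [-0.2, -6.0, 6.4]
finger_gap: -0.0
grip_force: 3.3
```

Run:
```python
from pz import *
run()
for n in ['top','scene']:
    c=cams.read_camera(n)
    for t,z in [('push_plate',.092),('release_top',.058)]: print(n,t,[(np.round(r['uv']),round(r['conf'],2),ray(c,r['uv'],z).round(3)) for r in spotter.landmark_of(t,n)[:1]])
```

```text
tcp [0.5963 0.0445 0.0233] F [-0.15 -5.98  6.39] pad z 0.0584 rows 305 343 pad rear edge at tool x -0.019
[([282.5, 322.0], 0.84, np.int64(979))]
top push_plate []
top release_top [(array([316., 237.]), 0.46, array([0.593, 0.027, 0.058]))]
scene push_plate [(array([354., 231.]), 0.81, array([0.605, 0.067, 0.092]))]
scene release_top [(array([338., 242.]), 0.9, array([0.592, 0.038, 0.058]))]
```

The force rose and the finger slid forward on the pad, so the jaw is at or near the stop. I'll push by the plate to make sure.

Request:
jog_arm:
  increments:
    - [[0.008,0,0,0,0,0,255],[0.008,0,0,0,0,0,255],[0,0,0,0,0,0,255]]

```text
clock: 15.35
tcp_pos: [0.5969, 0.0481, 0.0232]
orientation: [0.002, 0.779, 0.627, -0.001]
wrist_force: [-0.6, -6.3, 6.4]
finger_gap: -0.0002
grip_force: 4.2
```

```bash
python3 pz.py
```

```text
tcp [0.5969 0.0481 0.0232] F [-0.55 -6.32  6.41] pad z 0.0582 rows 315 343 pad rear edge at tool x -0.0191
[([278.5, 325.7], 0.64, np.int64(659))]
```

Request:
jog_arm:
  increments:
    - [[0.008,0,0,0,0,0,255],[0.008,0,0,0,0,0,255],[0,0,0,0,0,0,255]]

```text
clock: 15.75
tcp_pos: [0.5968, 0.0479, 0.0233]
orientation: [0.004, 0.779, 0.626, -0.004]
wrist_force: [-5.0, -18.8, 8.8]
finger_gap: 0.0002
grip_force: 11.8
```

The jaw is home: 19 N with no motion. I'll lift straight up while still leaning on the plate, so the jaw isn't dragged back, then back off and clear.

Request:
jog_arm:
  increments:
    - [[0,0,-0.016,0,0,0,255],[0,0,-0.016,0,0,0,255],[0,0,-0.016,0,0,0,255],[0,0,-0.016,0,0,0,255],[0,0,0,0,0,0,255],[-0.03,0,0,0,0,0,255],[-0.03,0,-0.02,0,0,0,255],[0,0,-0.1,0,0,0,255],[0,0,-0.1,0,0,0,255],[0,0,-0.1,0,0,0,255],[0,0,-0.1,0,0,0,255],[0,0,-0.1,0,0,0,255],[-0.1,0,-0.1,0,0,0,255],[-0.1,0,0,0,0,0,255],[0,0,0,0,0,0,255]]

```text
clock: 17.25
tcp_pos: [0.5838, -0.0115, 0.1952]
orientation: [0.002, 0.779, 0.627, 0.001]
wrist_force: [-0.5, -0.3, 0.1]
finger_gap: -0.0
grip_force: 0.0
```

Run:
```python
from h import *
s=env.get_state();print(s['tcp_pos'],s['wrist_force'])
T=rot(s['orientation']);c=cams.read_camera('wrist');M=np.array(c['mount']);p0=s['tcp_pos']
for t,z in [('release_top',.064),('push_plate',.092),('clamp',0)]:
    for r in spotter.landmark_of(t,'wrist')[:1]:
        p=np.array(r['uv'])-[c['cx'],c['cy']];q=np.hypot(*p);d=T@M[:3,:3]@np.r_[p/q*np.sin(q/c['fx']),np.cos(q/c['fx'])];o=p0+T@M[:3,3]
        print(t,r['conf'],(o+d*(z-o[2])/d[2]).round(4))
cv2.imwrite('pics/end.png',c['pixels'][...,::-1])
c=cams.read_camera('scene')
for t in ['mallet','barrel_head','glue_bottle','chisel']: print(t,[ray(c,r['uv'],0).round(3) for r in spotter.landmark_of(t,'scene')[:1]])
```

```text
[ 0.58383605 -0.0115211   0.19523867] [-0.48393881 -0.33251159  0.08746112]
release_top 0.77 [0.5915 0.0337 0.064 ]
push_plate 0.79 [0.601  0.0629 0.092 ]
clamp 0.57 [ 0.5779 -0.0265  0.    ]
mallet [array([0.433, 0.033, 0.   ])]
barrel_head [array([ 0.752, -0.133,  0.   ])]
glue_bottle []
chisel [array([ 0.774,  0.114, -0.   ])]
```

View pics/end.png

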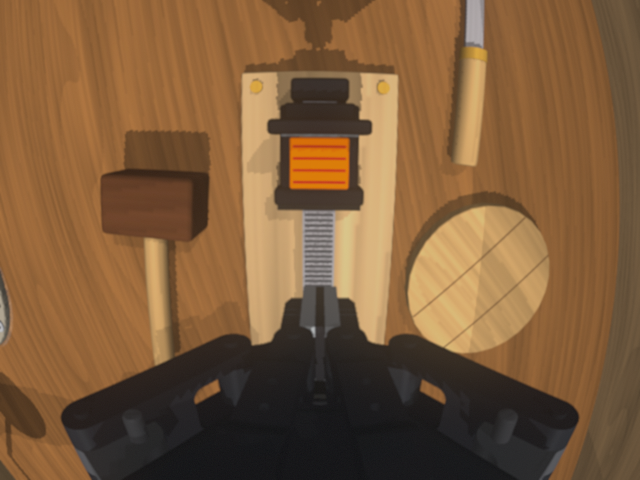

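The picture shows the jaw's back at (320,105) against the end stop at (320,88), the release up at (320,163), and the mallet, barrel head and chisel undisturbed. The hand is clear, so I'm handing in.

```bash
python3 -c "
from workcell import ticket
print(ticket.hand_in())"
```

```text
the job is handed in; nothing more can be done
None
```

I opened the clamp fully and handed the job in: the jaw is home against the end stop, the release has sprung up, the hand is clear, and the mallet, barrel head and chisel haven't moved; the network missed the bottle in my last check, but the hand stayed well away from it.

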